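# Trip test of a bench-top breaker box

## Robot

A 6-joint arm with a two-finger parallel gripper is mounted at the origin on a cart in front of the work surface, level with it; the furniture and walls round the work are solid. World frame = base frame: x ahead of the robot, y to its left, z up, the work surface at z = 0. Lengths are in mm, angles in degrees, forces in N, time in s.
With the tool pointing down it reaches from about 300 to 850 mm from the base axis. Payload 4.2 kg.
Tool frame: the origin (TCP) lies midway between the tips of the shut fingers; the grasp point (between the pads) lies env.grasp_offset behind it (env.grasp_offset is the distance from the TCP to the grasp point, in mm); y points along the fingers, x is the direction in which the jaws open and shut, and the axes are right-handed (so a half turn about y gives the same grasp; the last joint's range is limited). The gripper opens to 91 mm and grips with 3 to 60 N. Pads are 32 mm wide; open, the fingers measure 118 mm over their backs; the gripper's body (76 mm by 178 mm) begins 60 mm behind the grasp point.
Start: joints at [75.745, 18.312, 89.639, -0, 72.044, -1.146], TCP at [130.416, 560.031, 213.976] pointing down, gripper open.
Joint ranges: [-177.97, 177.97], [-48.28, 115.42], [12.27, 149.76], [-77.06, 257.06], [2.81, 150.46], [-146.56, 146.56]. Speed limits (degrees/s): [147.25, 147.25, 180, 180, 180, 180].

## Interface

Orientations are given as [roll, pitch, yaw] about the fixed x, y, z axes, in that order (R = Rz(yaw) Ry(pitch) Rx(roll)).
In Python, from workcell import state, vision, job, env gives the robot as it stands.
- The arm moves only by the shell command python3 -m handwheel 'ROWS' [FORCE]. ROWS is JSON, a list of rows, each a list of 3 entries, a list of its own where there are three numbers: the finger opening in cm, from 0 to 9.12, then the shift along the tool's x, y, z in cm, then the turn about the tool's y in degrees. A call has 1 to 10 rows; each row is the pose to reach, as a shift and turn from the pose measured when the call began, along the tool's axes at that moment; what a row does not reach only later rows make up. A row lasts 1/10 s, in which the tool goes at most 50 mm and 8.59 degrees, less where a joint would pass 70% of its speed; a pose out of reach is approached as far as the arm can. A call with a gripper value outside its range is refused whole. The fingers move at their own pace and stop on an object; FORCE is the grip in N (left out, the last holds). Time passes only in rows, so rows that repeat a pose let the fingers close. It gives the time, the measured TCP pose, the force and the opening at its end, in the units of the state.
- state(): the state, without advancing time (a new reading comes with each control period).
- vision.grab_frame(name): name is "side" or "top" or "wrist"; returns the picture (400x640x3 uint8, red, green, blue); there is no depth.
- vision.camera_model(name): a dict with "fov_y" (degrees; the focal length in pixels is half the picture's height over the tangent of half this angle, whatever the lens; pixels are square), "cx", "cy" (the principal point, pixels), "distortion" ([k1, k2, p1, p2, k3] as OpenCV has them; the pictures are not rectified), "extrinsics" (4x4, takes a point from world to camera coordinates). Camera axes: x right, y up, looking along -z (the intrinsics and any distortion apply to the point x, -y, -z); pixel columns grow to the right and rows downward; lengths in mm; the calibration is good to about 2 mm. A picture is of the moment at which its call begins: read the wrist's pose just before it. camera_model takes no time and is no camera call; for the wrist camera it gives the pose at the moment of the call.
- job.job_done(): hands the job in, once; it reports no verdict.
The state is a dict: "time_s": time; "qpos": joint angles; "qvel": joint speeds; "effort": joint torques, N m; "ee_pos": TCP position; "ee_rot": TCP orientation; "force": force on the tool from outside, world axes, zero at the start; "torque": the same for the moment, N m; "gripper_width": finger opening in mm.
Only numpy, scipy, OpenCV 4.12 (cv2) and the standard library are available. Lean on these libraries where they do the work, as an engineer would, in place of code of your own. Each camera call takes 0.05 s, during which the arm holds its last target.

## Task

Give the breaker its trip test: press the round push-to-trip button all the way in so that the handle, which is up, drops by itself, then lift the handle all the way back up until it snaps home and stays, and let go. Leave the tools and the small carton lying around the box where they are.

Things in the scene. Friction and masses are not known exactly. Their poses are not given: they have to be found in the camera images.
- switch_box: Grey sheet-steel breaker box, fixed on the bench, 200 deep (x), 300 wide (y), 270 high. Origin: centre of its underside; x runs from its low front to its back, y to its left, z up. Above the 50 mm high front edge (x = -100) the control face rises to the back at 28 degrees to the horizontal, 181 mm along the slope.
- hood_lip (a point): Middle of the lower front edge of the box's rain hood, 243 mm above the bench; the hood covers the box's whole width from here back. A gripper held vertical over the button meets the hood; one held square to the sloping face (tilted 28 degrees) clears it.
- button_top (a point): Centre of the top of the push-to-trip button: black, round, 41 mm across, in a steel bezel 60 mm across, on the right half of the sloping face. z points square out of the face (28 degrees from vertical, leaning to the box's front), x up the slope, y to the box's left. At rest it stands 27 mm out of the slope and 12 mm above the bezel. Press it along -z.
- button (a joint): Travel of the button in m: 0 at rest, 0.008 fully in. It is sprung back (about 1 to 3.5 N). Some 5 mm in it trips the handle; up to there it takes 3 to 5 N in all.
- lever_grip (a point): Centre of the handle's grip: black bar 18 mm thick, 92 mm long, across the box (along y), on the left half of the face, on two steel rods 8 mm thick, 72 mm clear between them near the bar. Its hinge is parallel to it, 78 mm away at the level of the face, 118 mm left of the button's axis and 28 mm farther down the slope. z points from hinge to grip and turns with the handle.
- lever (a joint): Angle of the handle in rad: 0 fully up (leaning 0.42 rad up the slope from the line square to the face; so at the start), 1.05 fully down (0.63 rad down the slope, towards the front). A toggle spring with dead centre near 0.16 drives it down from above that value, to 0 from below. Lifting takes up to 5 N at the grip. It cannot stay up while the button is held in.
- pliers: Pliers with red grips, 52 x 188 x 13 mm, lying loose on the bench to the right of the box. Origin: centre of its underside.
- stubby: Stubby black screwdriver, 28 x 100 x 28 mm, lying loose to the left of the box. Origin: centre of its underside.
- long_screwdriver: Screwdriver with a yellow handle, 23 x 170 x 24 mm, lying loose on the bench in front of the box. Origin: centre of its underside.
- fuse_carton: Small red carton, 44 x 80 x 58 mm, standing loose to the right of the pliers. Origin: centre of its underside.

How it is judged:
By the outcome, as a careful person would: the job done as asked, in the order asked, and still so for the second after the job is handed in, with the robot touching nothing.
It also fails if it takes over 42 s, if anything falls off the work surface, if the arm or the gripper's body presses on something with over 40 N, if the wrist force passes 120 N, or if a joint passes its speed limit or range.

## Working session

There is one attempt and no reset: what is moved stays moved. The work goes in short steps, Python scripts to look and compute and a shell command to move; the robot and the scene stay as the last step left them, time stands still between calls to the robot, and variables do not carry over. Pictures are saved under pics/ and viewed, and the job is handed in when it is done.

```bash
mkdir -p pics; ls
python3 - <<'E'
from workcell import state, vision, job, env
import cv2,numpy as np
print(env.grasp_offset, state())
for n in ["side","top","wrist"]:
    m=vision.camera_model(n); print(n,m)
    cv2.imwrite(f"pics/{n}0.png",cv2.cvtColor(vision.grab_frame(n),cv2.COLOR_RGB2BGR))
E
```

```text
pics
18.8 {'time_s': 0.0, 'qpos': array([ 7.57456304e+01,  1.83494723e+01,  8.97085111e+01, -1.11012265e-03,
        7.20425459e+01, -1.14408545e+00]), 'qvel': array([ 0.08062685,  0.00324911, -0.02750038, -0.07348592, -0.00744559,
        0.0111211 ]), 'effort': array([ 5.16451619e-04, -4.12466276e+01, -2.31967360e+01,  7.26765348e-02,
        4.56984295e-02, -1.28704614e-04]), 'ee_pos': array([130.28443448, 559.51195938, 213.12775481]), 'ee_rot': array([-89.99904799,   0.10053038,  76.89005992]), 'force': array([-0.60606905, -0.54406968,  0.19648766]), 'torque': array([ 0.03907562, -0.06573011, -0.00216295]), 'gripper_width': 91.10444033484586}
side {'fov_y': 48.16462438617235, 'cx': 324.7405760802139, 'cy': 199.13451157475433, 'distortion': array([0.01581161, 0.        , 0.        , 0.        , 0.        ]), 'extrinsics': array([[ 9.83999464e-01, -1.76273165e-01, -2.59389011e-02,
        -5.95097952e+02],
       [ 9.39083503e-02,  3.89387807e-01,  9.16274172e-01,
        -2.21537239e+02],
       [-1.51414257e-01, -9.04049173e-01,  3.99710915e-01,
        -1.23463967e+03],
       [
[... 432 characters left out ...]
     [-2.54110570e-01,  5.27448574e-02,  9.65735884e-01,
        -1.21462207e+03],
       [ 0.00000000e+00,  0.00000000e+00,  0.00000000e+00,
         1.00000000e+00]])}
wrist {'fov_y': 59.59258618293648, 'cx': 317.54866047357143, 'cy': 204.61756209203625, 'distortion': array([-0.04092222,  0.        ,  0.        ,  0.        ,  0.        ]), 'extrinsics': array([[ 2.26891126e-01,  9.73918030e-01, -2.02184220e-03,
        -5.73533773e+02],
       [-9.41907756e-01,  2.18904948e-01, -2.54735949e-01,
         2.97677039e+01],
       [-2.47649342e-01,  5.97017151e-02,  9.67008536e-01,
        -3.89762880e+02],
       [ 0.00000000e+00,  0.00000000e+00,  0.00000000e+00,
         1.00000000e+00]])}
```

View pics/side0.png

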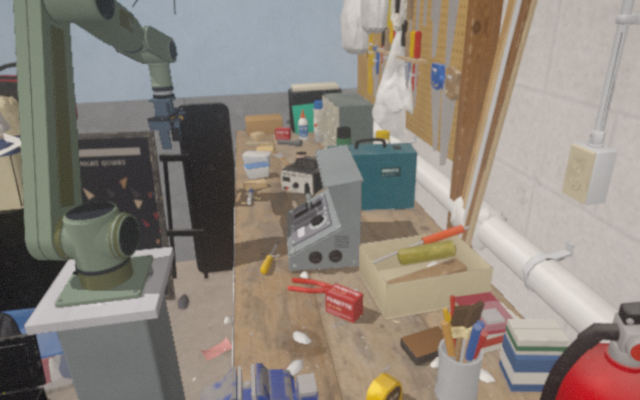

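View pics/top0.png

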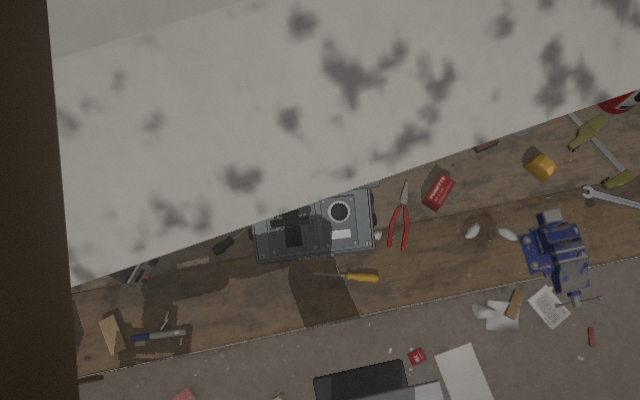

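View pics/wrist0.png

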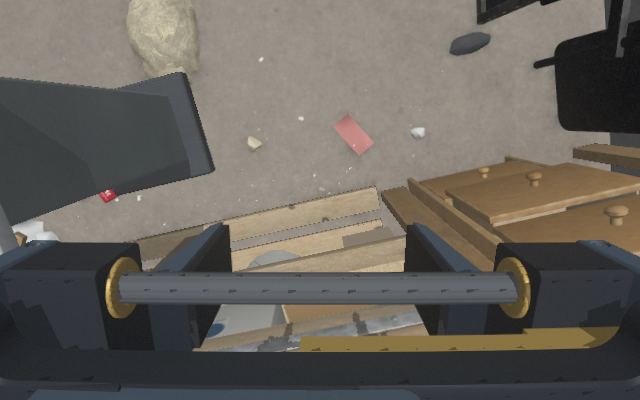

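Run:
```python
import cv2
a=cv2.imread("pics/top0.png")[165:285,230:390]; cv2.imwrite("pics/t1.png",cv2.resize(a,None,fx=5,fy=5,interpolation=cv2.INTER_CUBIC))
a=cv2.imread("pics/side0.png")[140:330,230:390]; cv2.imwrite("pics/s1.png",cv2.resize(a,None,fx=3.1,fy=3.1,interpolation=cv2.INTER_CUBIC))
```

```text
(no output)
```

View pics/t1.png

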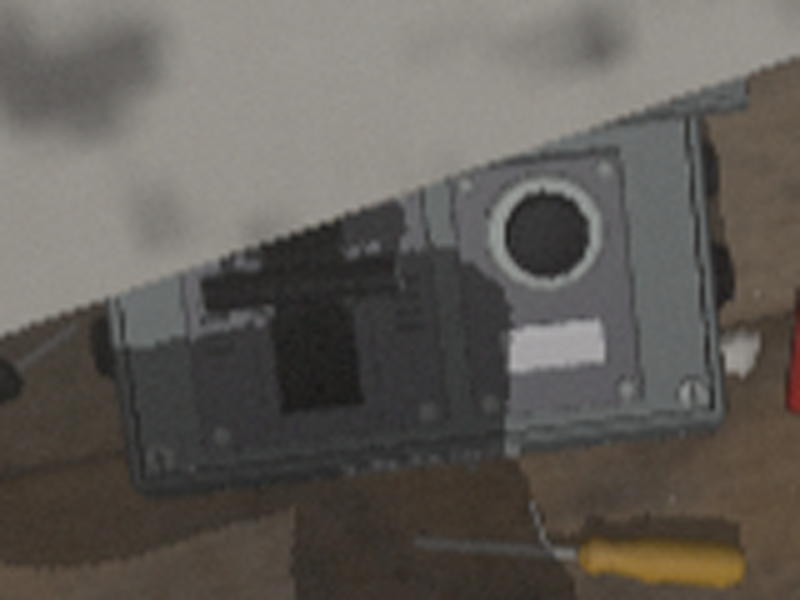

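View pics/s1.png

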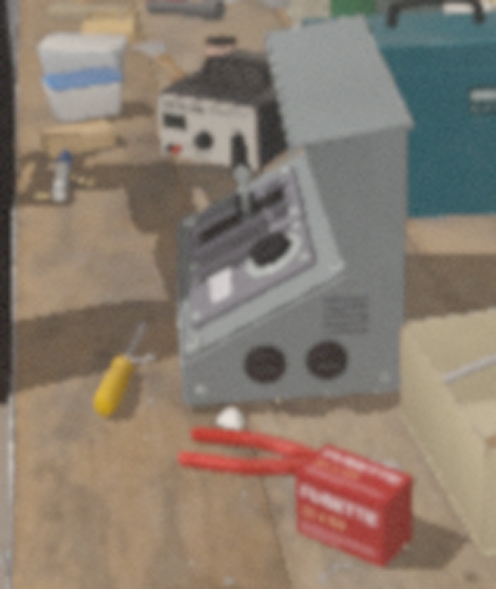

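```bash
cat > h.py <<'E'
import numpy as np,cv2
from workcell import state,vision,env
from scipy.optimize import least_squares
from scipy.spatial.transform import Rotation as Ro
c28,s28=np.cos(np.radians(28)),np.sin(np.radians(28))
def proj(P,m):
    P=np.atleast_2d(P).astype(float);E=m["extrinsics"];C=P@E[:3,:3].T+E[:3,3]
    C=C*[1,-1,-1];f=200/np.tan(np.radians(m["fov_y"]/2))
    K=np.array([[f,0,m["cx"]],[0,f,m["cy"]],[0,0,1]])
    return cv2.projectPoints(C,np.zeros(3),np.zeros(3),K,m["distortion"])[0][:,0]
def box2w(p,P):
    x,y,a=p;R=Ro.from_euler('z',a).as_matrix();return np.atleast_2d(P)@R.T+[x,y,0]
def slope(s,y,h): # s along slope from front edge, height h
    return np.array([-100+s*c28-h*s28,y,50+s*s28+h*c28])
E
cat > fit.py <<'E'
from h import *
T=vision.camera_model("top");S=vision.camera_model("side")
t=lambda x,y:(230+x/5,165+y/5); s=lambda x,y:(230+x/3.1,140+y/3.1)
for n,m in(("top",T),("side",S)): E=m["extrinsics"];print(n,(-E[:3,:3].T@E[:3,3]).round())
obs=[(T,[-100,-150,50],t(719,412)),(T,[-100,150,0],t(138,490)),(T,[-100,-150,0],t(722,428)),
(S,[-100,-150,0],s(185,403)),(S,[100,-150,0],s(398,390)),(S,[-100,-150,50],s(181,343)),
(T,'b',t(547,235)),(S,'b',s(271,250))]
def res(p):
    r=[]
    for m,P,u in obs:
        P=slope(p[3],p[4],27) if P=='b' else P
        r.append(proj(box2w(p[:3],P),m)[0]-u)
    return np.array(r)
b=None
for a0 in(-.5,0,.5):
    f=least_squares(lambda p:res(p).ravel(),[600,0,a0,90,-60],loss='soft_l1',x_scale=[10,10,.1,10,10])
    if b is None or f.cost<b.cost:b=f
print(b.x.round(3),np.degrees(b.x[2]));print(res(b.x).round(1))
E
python3 fit.py
```

```text
top [ 298.   81. 1332.]
side [  419. -1135.   681.]
[ 6.05895e+02  6.51720e+01 -9.60000e-02  1.07956e+02 -7.24570e+01] -5.515927263263961
[[-0.1 -0.1]
 [-0.7  0.3]
 [-2.3 -0. ]
 [-0.2  2.8]
 [ 2.5  2.3]
 [ 0.   6.6]
 [ 0.4 -0.3]
 [-1.5 -2.1]]
```

```bash
cat >> fit.py <<'E'
p=b.x; np.save("p.npy",p)
W=[[-100,-150,0],[-100,-150,50],[59.8,-150,135],[100,-150,0],[-100,150,0],[-100,150,50],[59.8,150,135],[100,150,0]]
for n,m,o,f in(("top",T,(230,165),5),("side",S,(230,140),3.1)):
    im=cv2.imread("pics/t1.png" if n=="top" else "pics/s1.png")
    q=(proj(box2w(p[:3],W),m)-o)*f
    for i,j in((0,1),(1,2),(0,3),(0,4),(1,5),(4,5),(5,6),(2,6)): cv2.line(im,q[i].astype(int).tolist(),q[j].astype(int).tolist(),(0,255,0),1)
    th=np.linspace(0,6.3,40)
    for r,h in((20.5,27),(30,15)):
        C=[slope(p[3]+r*np.cos(a),p[4]+r*np.sin(a),h) for a in th]
        cv2.polylines(im,[((proj(box2w(p[:3],C),m)-o)*f).astype(int)],True,(0,0,255))
    sh=p[3]-28; 
    for lean,col in ((.42,(255,255,0)),):
        L=[slope(sh+78*np.sin(lean),p[4]+118+d,78*np.cos(lean)) for d in(-46,46)]
        q=((proj(box2w(p[:3],L),m)-o)*f).astype(int); cv2.line(im,q[0].tolist(),q[1].tolist(),col,1)
    cv2.imwrite(f"pics/ov_{n}.png",im)
E
python3 fit.py >/dev/null
```

```text
(no output)
```

View pics/ov_top.png

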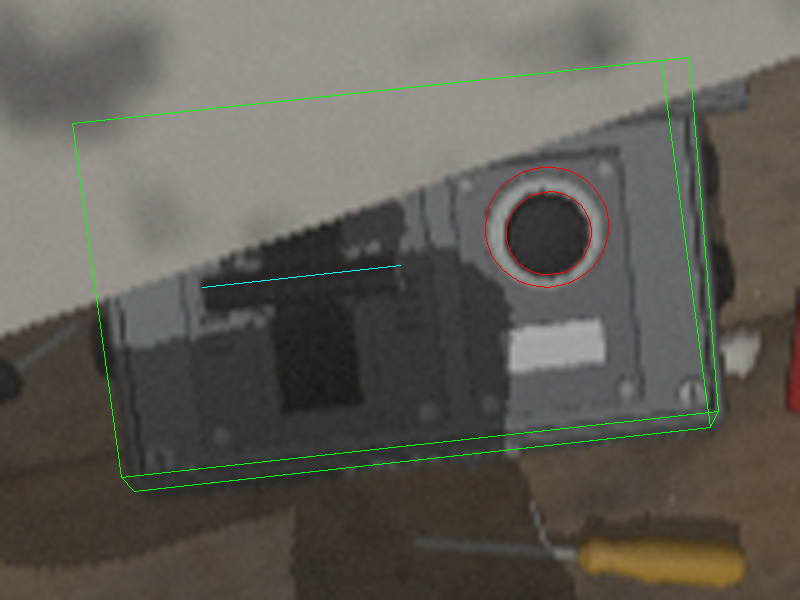

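View pics/ov_side.png

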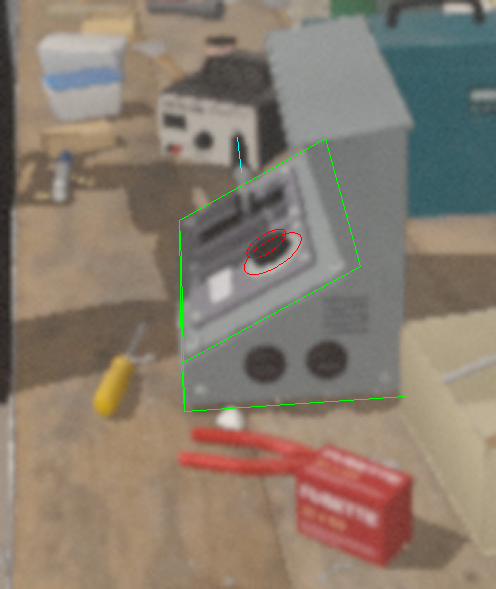

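```bash
cat >> h.py <<'E'
def ray(u,m):
    f=200/np.tan(np.radians(m["fov_y"]/2));K=np.array([[f,0,m["cx"]],[0,f,m["cy"]],[0,0,1]])
    q=cv2.undistortPoints(np.array([[u]],float),K,m["distortion"])[0,0]
    E=m["extrinsics"];d=E[:3,:3].T@np.array([q[0],-q[1],-1]);return -E[:3,:3].T@E[:3,3],d/np.linalg.norm(d)
def atz(u,m,z): c,d=ray(u,m);return c+d*(z-c[2])/d[2]
def w2box(p,P): return (np.asarray(P)-[p[0],p[1],0])@Ro.from_euler('z',p[2]).as_matrix()
def toolR(st): return Ro.from_euler('xyz',st["ee_rot"],degrees=True).as_matrix()
E
python3 - <<'E'
from h import *
T=vision.camera_model("top");S=vision.camera_model("side");p=np.load("p.npy")
t=lambda x,y:(230+x/5,165+y/5); s=lambda x,y:(230+x/3.1,140+y/3.1)
print("hood top",w2box(p,atz(t(748,104),T,243)),w2box(p,atz(t(600,130),T,243)))
print("hood side",w2box(p,atz(s(306,152),S,243)),w2box(p,atz(s(412,122),S,270)),w2box(p,atz(s(365,15),S,270)))
st=state();R=toolR(st);W=vision.camera_model("wrist");c,d=ray((320,200),W)
print("cam in tool",R.T@(c-st["ee_pos"]),R.T@d,R)
print("button",box2w(p[:3],slope(p[3],p[4],27)))
E
python3 -c "
import cv2
a=cv2.imread('pics/side0.png')[180:280,280:380];cv2.imwrite('pics/s2.png',cv2.resize(a,None,fx=6,fy=6,interpolation=cv2.INTER_CUBIC))"
```

```text
hood top [   2.62569891 -160.41347649  243.        ] [ -1.97339912 -94.36164892 243.        ]
hood side [  15.12801874 -146.65547833  243.        ] [ 101.77374937 -160.28769631  270.        ] [102.4766829  146.55522485 270.        ]
cam in tool [  -0.50263605 -170.12333783   70.45492396] [ 0.00657467  0.97027135 -0.24193033] [[ 2.26801839e-01 -3.05661590e-04 -9.73940877e-01]
 [ 9.73940005e-01 -1.30324567e-03  2.26802045e-01]
 [-1.33860891e-03 -9.99999104e-01  2.11753547e-06]]
button [[581.65430666  -5.28098947 124.52176693]]
```

View pics/s2.png

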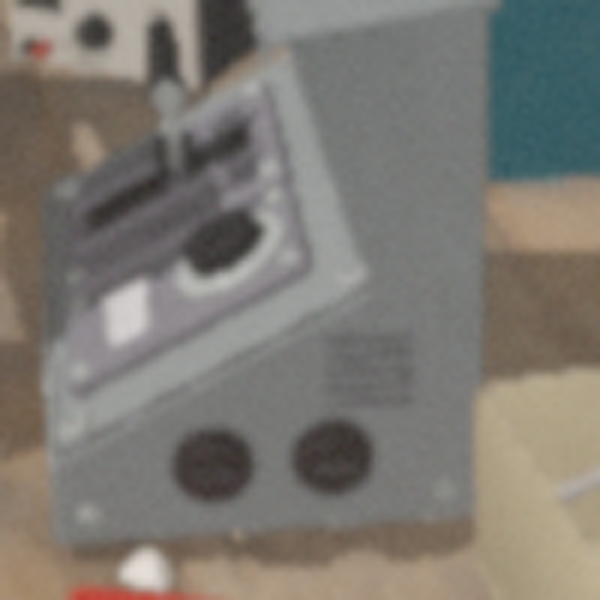

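```bash
python3 -m handwheel '[[9.1,[0,-5,0],0],[9.1,[-4,-9,-4],0],[9.1,[-7,-9,-9],0],[9.1,[-10,-9,-13],0],[9.1,[-13,-9,-17],0],[9.1,[-16,-9,-21],0],[9.1,[-19,-9,-25],0],[9.1,[-22,-9,-29],0],[9.1,[-25,-9,-33],-3],[9.1,[-28,-9,-37],-6]]'
```

```text
time_s: 1.15
ee_pos: [412.4, 219.9, 303.6]
ee_rot: [-90.0, 0.1, 83.0]
force: [0.7, 0.6, -0.3]
gripper_width: 90.7
```

```bash
python3 -m handwheel '[[9.1,[-3.5,0,-3.7],0],[9.1,[-7,0.5,-7.5],-1.5],[9.1,[-10.5,1,-11.3],-1.5],[9.1,[-14.2,1.4,-15.1],-1.5],[9.1,[-14.2,1.4,-15.1],-1.5],[9.1,[-14.2,1.4,-15.1],-1.5]]'
python3 - <<'E'
from h import *
import pickle
st=state();m=vision.camera_model("wrist");im=vision.grab_frame("wrist")
pickle.dump((st,m),open("w1.pkl","wb"));cv2.imwrite("pics/w1.png",im[...,::-1]);print(st["ee_pos"],st["ee_rot"],st["time_s"])
E
```

```text
time_s: 1.75
ee_pos: [545.4, 59.4, 288.8]
ee_rot: [-89.9, 0.1, 84.3]
force: [0.0, 0.5, 0.1]
gripper_width: 90.9
[545.36087629  59.4241198  288.75920831] [-8.98760885e+01  6.52175219e-02  8.43468541e+01] 1.75
```

View pics/w1.png

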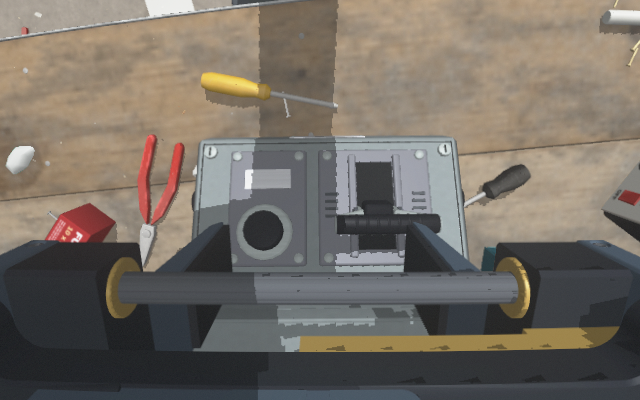

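Run:
```python
import cv2
a=cv2.imread("pics/w1.png")
cv2.imwrite("pics/w1a.png",cv2.resize(a[125:345,185:475],None,fx=2.7,fy=2.7,interpolation=cv2.INTER_CUBIC))
```

```text
(no output)
```

View pics/w1a.png

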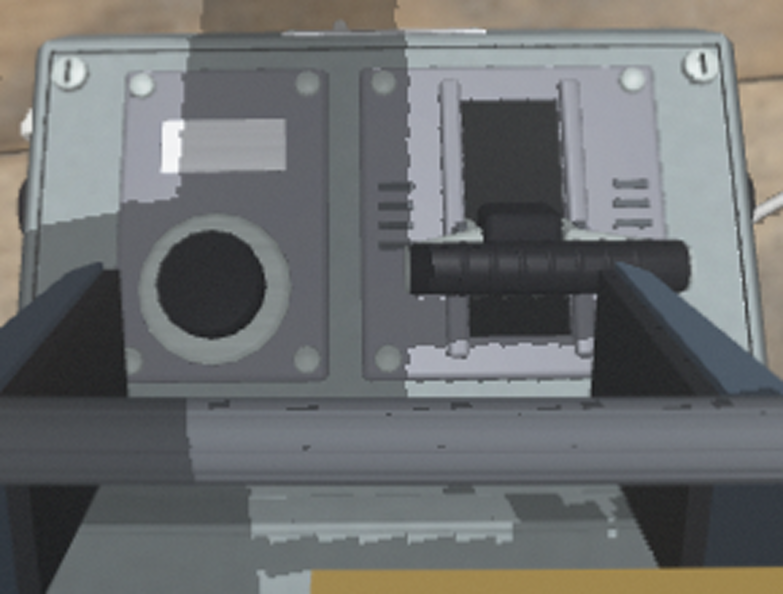

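```bash
cat > fit2.py <<'E'
from h import *
import pickle
T=vision.camera_model("top");S=vision.camera_model("side");st,W=pickle.load(open("w1.pkl","rb"))
t=lambda x,y:(230+x/5,165+y/5); s=lambda x,y:(280+x/6,180+y/6); w=lambda x,y:(185+x/2.7,125+y/2.7)
obs=[(T,[-100,-150,50],t(719,412),1),(T,[-100,150,0],t(138,490),1),
(S,[-100,-150,0],s(62,540),1),(S,[100,-150,0],s(470,516),1),(S,[-100,-150,50],s(58,448),1),(S,[59.8,-150,135],s(367,272),1),
(W,[-100,-150,50],w(40,38),2),(W,[-100,150,50],w(733,36),2),
(T,'b',t(547,235),1),(W,'b',w(211,284),2),(W,'l',w(550,267),2)]
def pt(p,P):
    if P=='b': return slope(p[3],p[4],27)
    if P=='l': return slope(p[3]-28+78*np.sin(.42),p[4]+118,78*np.cos(.42))
    return P
def res(p,wt=True): return np.array([(proj(box2w(p[:3],pt(p,P)),m)[0]-u)*(k if wt else 1) for m,P,u,k in obs])
b=least_squares(lambda p:res(p).ravel(),np.load("p.npy"),loss='soft_l1',x_scale=[10,10,.1,10,10])
p=b.x;np.save("p2.npy",p);print(p.round(3),np.degrees(p[2]));print(res(p,False).round(1))
for q in (w(380,520),w(380,537)): print("lip",w2box(p,atz(q,W,243)))
print("button",box2w(p,pt(p,'b')) if 0 else box2w(p[:3],pt(p,'b')),"bar",box2w(p[:3],pt(p,'l')))
# direct check with z fixed
print("direct", w2box(p,atz(w(211,284),W,pt(p,'b')[2])),pt(p,'b'))
E
python3 fit2.py
```

```text
[ 6.03994e+02  6.58210e+01 -9.30000e-02  1.09810e+02 -6.81160e+01] -5.327423125193614
[[-0.   0.5]
 [-0.7  1.3]
 [-1.4  2.8]
 [ 2.   1.9]
 [-1.8  2.6]
 [ 4.6  0.5]
 [-0.4  0.5]
 [ 1.2 -0.1]
 [-1.6 -0.1]
 [-0.3 -1.2]
 [ 0.1  0.5]]
lip [ 10.40029916  -7.28236246 243.        ]
lip [ 15.46229528  -7.27850148 243.        ]
button [[ 5.82018075e+02 -5.42278785e-01  1.25392408e+02]] bar [[575.6486244  118.56359948 166.22366524]]
direct [-14.49507632 -67.91662715 125.39240772] [-15.71897416 -68.11648253 125.39240772]
```

```bash
cat >> h.py <<'E'
def shift(bt,yaw=True):
    "cm tool shift + turn to bring TCP to box point bt, tool x along box y"
    p=np.load("p2.npy");st=state();R=toolR(st)
    d=R.T@(box2w(p[:3],bt)[0]-st["ee_pos"])/10
    turn=-((np.degrees(p[2])+90)-st["ee_rot"][2])
    print("box TCP",w2box(p,st["ee_pos"]).round(1),"->",bt,"shift cm",d.round(2),"turn",round(turn,2),"t",st["time_s"],"F",(st["force"]@Ro.from_euler('z',p[2]).as_matrix()).round(1),"w",st["gripper_width"])
E
python3 -c "
from h import *
shift([-42.3,-68,140]);shift([-42.3,-68,125])"
```

```text
box TCP [-58.7 -10.6 289.2] -> [-42.3, -68, 140] shift cm [-5.72 14.92 -1.69] turn -0.22 t 1.8 F [0.2 0.7 0.2] w 91.18593248409735
box TCP [-58.7 -10.6 289.2] -> [-42.3, -68, 125] shift cm [-5.72 16.42 -1.69] turn -0.22 t 1.8 F [0.2 0.7 0.2] w 91.18593248409735
```

```bash
python3 -m handwheel '[[0,[-3,0,-0.5],0],[0,[-5.7,3,-1],0],[0,[-5.7,7,-1.7],-0.2],[0,[-5.7,11,-1.7],-0.2],[0,[-5.7,14,-1.7],-0.2],[0,[-5.7,14.9,-1.7],-0.2],[0,[-5.7,14.9,-1.7],-0.2],[0,[-5.7,14.9,-1.7],-0.2],[0,[-5.7,14.9,-1.7],-0.2]]' 20
python3 - <<'E'
from h import *
shift([-42.3,-68,122])
for n in("top","side","wrist"): cv2.imwrite(f"pics/{n}2.png",vision.grab_frame(n)[...,::-1])
a=cv2.imread("pics/top2.png")[165:285,230:390];b=cv2.imread("pics/side2.png")[140:290,240:390]
cv2.imwrite("pics/c2.png",np.hstack([cv2.resize(a,(400,300)),cv2.resize(b,(400,400))[:300]]))
E
```

```text
time_s: 2.7
ee_pos: [556.9, 2.7, 142.4]
ee_rot: [-90.1, 0.0, 84.7]
force: [-0.5, -0.2, -0.0]
gripper_width: 22.1
box TCP [-41.  -67.2 142.4] -> [-42.3, -68, 122] shift cm [-0.08  2.04  0.14] turn 0.01 t 2.7 F [-0.5 -0.3 -0. ] w 22.058173242242955
```

View pics/c2.png

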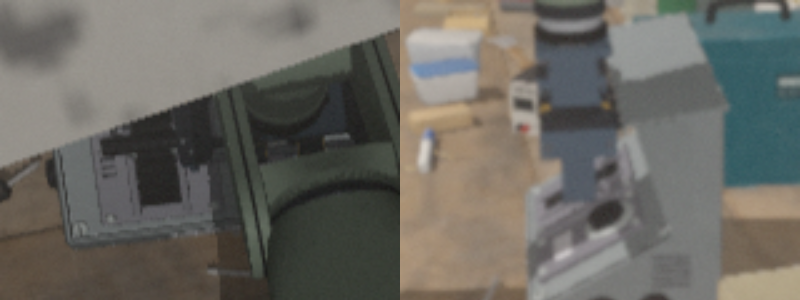

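View pics/wrist2.png

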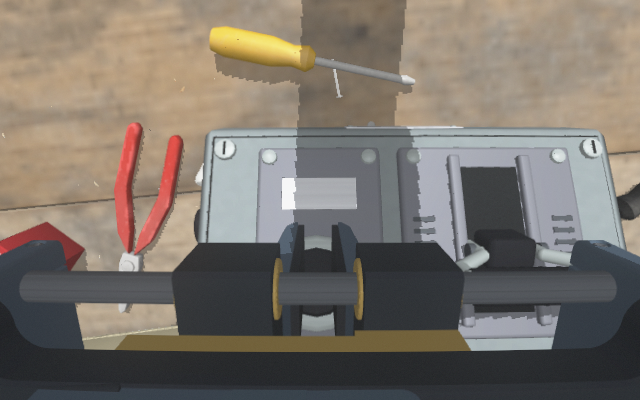

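```bash
python3 -m handwheel '[[0,[-0.1,0.5,0.1],0],[0,[-0.1,1,0.14],0],[0,[-0.1,1.5,0.14],0],[0,[-0.1,1.5,0.14],0]]' 20
python3 - <<'E'
from h import *
shift([-42.3,-68,118])
st=state();print(proj(st["ee_pos"],vision.camera_model("side")))
im=vision.grab_frame("side")
cv2.imwrite("pics/s3.png",cv2.resize(im[150:280,270:400],None,fx=5,fy=5,interpolation=cv2.INTER_CUBIC)[:600,:,::-1])
E
```

```text
time_s: 3.25
ee_pos: [554.1, 1.4, 125.4]
ee_rot: [-89.9, 0.0, 84.6]
force: [0.3, -0.3, -0.2]
gripper_width: 0.3
box TCP [-43.6 -68.8 125.4] -> [-42.3, -68, 118] shift cm [ 0.08  0.74 -0.14] turn -0.03 t 3.25 F [ 0.3 -0.3 -0.2] w 0.2801914652777425
[[305.94970127 218.17429139]]
```

View pics/s3.png

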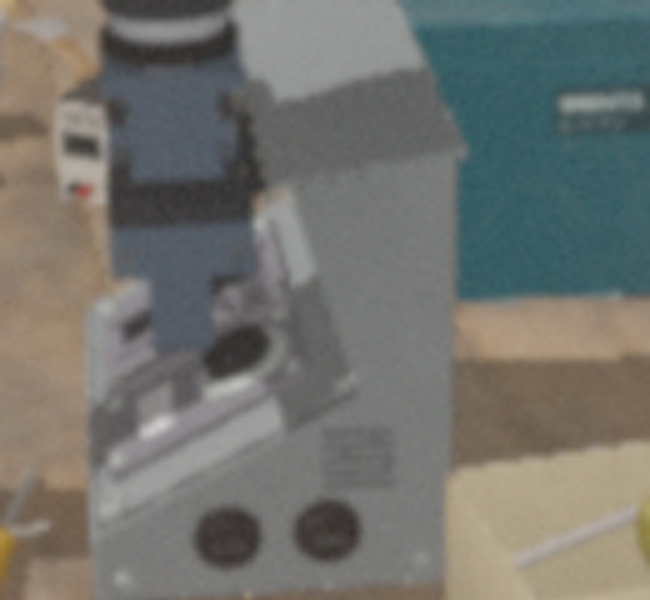

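```bash
python3 -m handwheel '[[0,[0.05,0.3,-0.1],0],[0,[0.08,0.6,-0.18],0],[0,[0.08,0.9,-0.3],0],[0,[0.08,0.9,-0.3],0]]'
python3 -c "
from h import *
shift([-38.5,-68,112])"
```

```text
time_s: 3.7
ee_pos: [558.1, 1.8, 116.9]
ee_rot: [-90.0, 0.0, 84.6]
force: [0.5, 0.3, 2.3]
gripper_width: 0.4
box TCP [-39.8 -68.  116.9] -> [-38.5, -68, 112] shift cm [-0.    0.49 -0.13] turn -0.02 t 3.7 F [0.4 0.3 2.3] w 0.36455388745027495
```

```bash
python3 -m handwheel '[[0,[0,0.2,-0.1],0],[0,[0,0.4,-0.2],0],[0,[0,0.5,-0.25],0],[0,[0,0.5,-0.25],0]]'
python3 -c "
from h import *
shift([-38.5,-68,112])"
```

```text
time_s: 4.1
ee_pos: [560.3, 1.6, 113.0]
ee_rot: [-90.0, 0.0, 84.6]
force: [-4.5, -0.3, 10.5]
gripper_width: 0.5
box TCP [-37.6 -68.  113. ] -> [-38.5, -68, 112] shift cm [-0.    0.1   0.09] turn -0.03 t 4.1 F [-4.5 -0.7 10.5] w 0.5121681433029146
```

```bash
python3 -m handwheel '[[0,[0,0.1,-0.05],0],[0,[0,0.15,-0.08],0],[0,[0,0.15,-0.08],0]]'
python3 - <<'E'
from h import *
shift([-38.5,-68,112])
im=vision.grab_frame("side");im2=vision.grab_frame("wrist");shift([-38.5,-68,112])
cv2.imwrite("pics/s4.png",np.hstack([cv2.resize(im[150:280,270:400],(400,400),interpolation=cv2.INTER_CUBIC),cv2.resize(im2,(400,250))[:].copy() if 0 else cv2.copyMakeBorder(cv2.resize(im2,(400,250)),0,150,0,0,0)])[:,:,::-1])
E
```

```text
time_s: 4.4
ee_pos: [560.4, 1.6, 112.9]
ee_rot: [-89.9, 0.0, 84.6]
force: [-6.0, 0.3, 12.7]
gripper_width: 0.2
box TCP [-37.5 -68.  112.9] -> [-38.5, -68, 112] shift cm [-0.    0.09  0.1 ] turn -0.03 t 4.4 F [-6.  -0.3 12.7] w 0.2012576546459324
box TCP [-37.5 -68.  112.9] -> [-38.5, -68, 112] shift cm [-0.    0.09  0.1 ] turn -0.02 t 4.5 F [-5.1 -0.4 12.6] w 0.022434943843204165
```

View pics/s4.png

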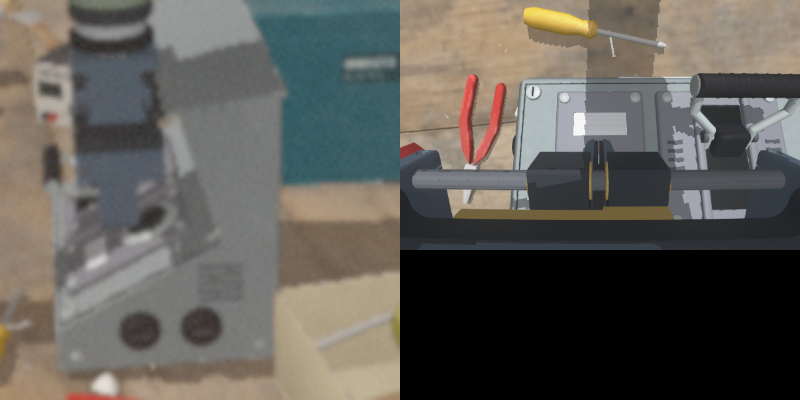

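```bash
python3 -m handwheel '[[0,[0,0.2,-0.1],0],[0,[0,0.3,-0.15],0],[0,[0,0.3,-0.15],0]]'
python3 -c "
from h import *
shift([-60,-68,160])"
```

```text
time_s: 4.8
ee_pos: [560.5, 1.6, 112.6]
ee_rot: [-89.8, 0.0, 84.6]
force: [-8.9, 1.4, 22.0]
gripper_width: 0.4
box TCP [-37.4 -68.  112.6] -> [-60, -68, 160] shift cm [-0.01 -4.73  2.28] turn -0.03 t 4.8 F [-9.   0.5 22. ] w 0.4340753389065779
```

```bash
python3 -m handwheel '[[0,[0,-1.5,0.8],0],[0,[0,-5,2.5],0],[0,[3,-7.5,5.5],0],[0,[6,-7.5,8.5],0],[0,[9,-7.5,10.3],0],[0,[11.8,-7,10.3],0],[0,[11.8,-4,10.3],0],[0,[11.8,-1,10.3],0],[0,[11.8,0.5,10.3],0],[0,[11.8,0.5,10.3],0]]'
python3 - <<'E'
from h import *
import pickle
st=state();m=vision.camera_model("wrist");im2=vision.grab_frame("wrist")
im=vision.grab_frame("side")
cv2.imwrite("pics/w5.png",im2[...,::-1]);pickle.dump((st,m),open("w5.pkl","wb"))
cv2.imwrite("pics/s5.png",cv2.resize(im[150:280,240:400],None,fx=4,fy=4,interpolation=cv2.INTER_CUBIC)[:,:,::-1])
shift([-123,50,104]);print(proj(st["ee_pos"],vision.camera_model("side")))
E
```

```text
time_s: 5.8
ee_pos: [466.8, 128.4, 105.3]
ee_rot: [-89.5, 0.1, 84.7]
force: [-0.2, 0.1, 0.2]
gripper_width: 0.7
box TCP [-140.2   50.2  107.8] -> [-123, 50, 104] shift cm [-0.01  0.37 -1.72] turn -0.03 t 5.9 F [-0.1 -0.2  0.4] w 0.7339450577961126
[[272.4641929 209.2749281]]
```

View pics/w5.png

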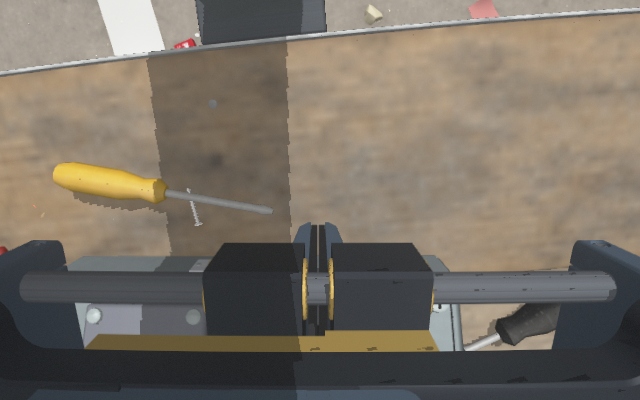

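View pics/s5.png

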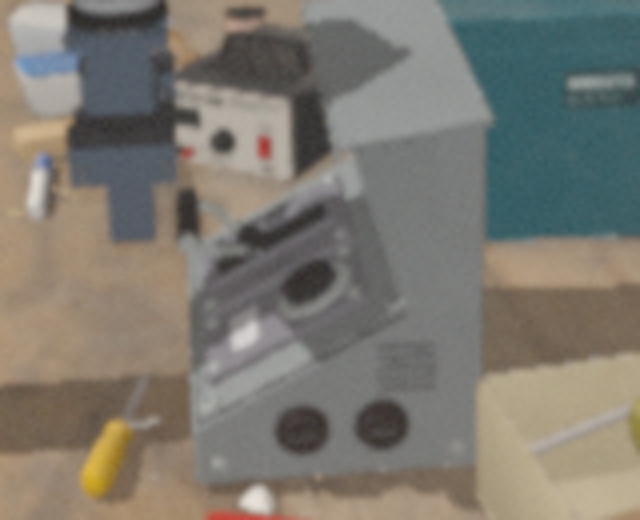

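```bash
python3 -m handwheel '[[0,[0,0.6,-0.5],0],[0,[0,0.6,-1.1],0],[0,[0,0.6,-1.6],0],[0,[0,0.6,-1.8],0],[0,[0,0.6,-1.8],0]]'
python3 -c "
from h import *
shift([-123,50,104])
for t in (64,55,45,35,25,15,8,4):
  a=np.radians(t);print(t,(-27.8-78*np.sin(a)-25).round(1),(88.4+78*np.cos(a)-22).round(1))"
```

```text
time_s: 6.4
ee_pos: [483.8, 127.4, 102.0]
ee_rot: [-89.4, 0.0, 84.6]
force: [-9.5, 2.4, 5.8]
gripper_width: 0.1
box TCP [-125.4   50.1  102. ] -> [-123, 50, 104] shift cm [-0.01 -0.2  -0.24] turn -0.1 t 6.4 F [-9.6  1.6  5.8] w 0.10466560576387557
64 -122.9 100.6
55 -116.7 111.1
45 -108.0 121.6
35 -97.5 130.3
25 -85.8 137.1
15 -73.0 141.7
8 -63.7 143.6
4 -58.2 144.2
```

```bash
python3 -m handwheel '[[0,[0,-0.5,-0.5],0],[0,[0,-1.05,-0.9],0],[0,[0,-1.6,-1.4],0],[0,[0,-2.1,-1.8],0],[0,[0,-2.6,-2.3],0],[0,[0,-3.0,-2.8],0],[0,[0,-3.0,-2.8],0]]'
python3 - <<'E'
from h import *
shift([-85,50,137])
im=vision.grab_frame("side")
cv2.imwrite("pics/s6.png",cv2.resize(im[150:280,240:400],None,fx=4,fy=4,interpolation=cv2.INTER_CUBIC)[:,:,::-1])
E
```

```text
time_s: 7.1
ee_pos: [505.3, 125.5, 132.9]
ee_rot: [-88.5, 0.0, 84.5]
force: [-19.6, 4.0, 16.3]
gripper_width: 0.4
box TCP [-103.8   50.2  132.9] -> [-85, 50, 137] shift cm [-0.02 -0.46 -1.87] turn -0.17 t 7.1 F [-19.9   2.1  16.3] w 0.3523919344017743
```

View pics/s6.png

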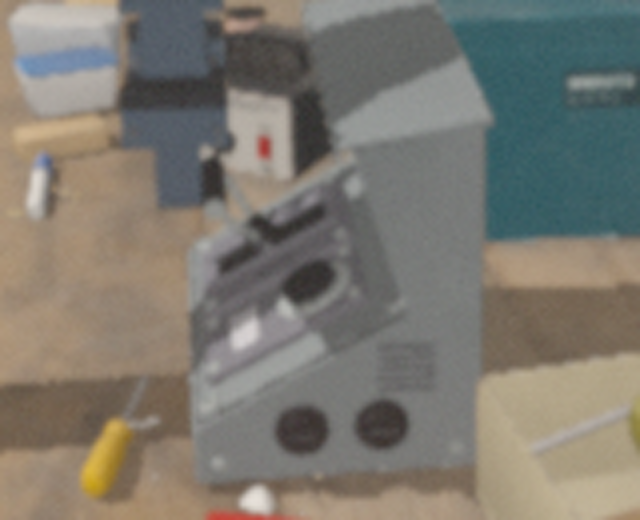

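```bash
python3 -m handwheel '[[0,[0,-0.5,-0.5],0],[0,[0,-0.9,-1.1],0],[0,[0,-1.2,-1.7],0],[0,[0,-1.5,-2.3],0],[0,[0,-1.7,-2.8],0],[0,[0,-1.8,-3.3],0],[0,[0,-1.8,-3.3],0]]'
python3 - <<'E'
from h import *
shift([-60,50,144])
im=vision.grab_frame("side")
cv2.imwrite("pics/s7.png",cv2.resize(im[150:280,240:400],None,fx=4,fy=4,interpolation=cv2.INTER_CUBIC)[:,:,::-1])
E
```

```text
time_s: 7.85
ee_pos: [539.8, 122.1, 149.9]
ee_rot: [-88.6, 0.0, 84.5]
force: [0.3, -0.3, -0.6]
gripper_width: 0.4
box TCP [-69.1  50.1 149.9] -> [-60, 50, 144] shift cm [-0.01  0.57 -0.93] turn -0.19 t 7.85 F [ 0.3 -0.3 -0.6] w 0.37429472201784564
```

View pics/s7.png

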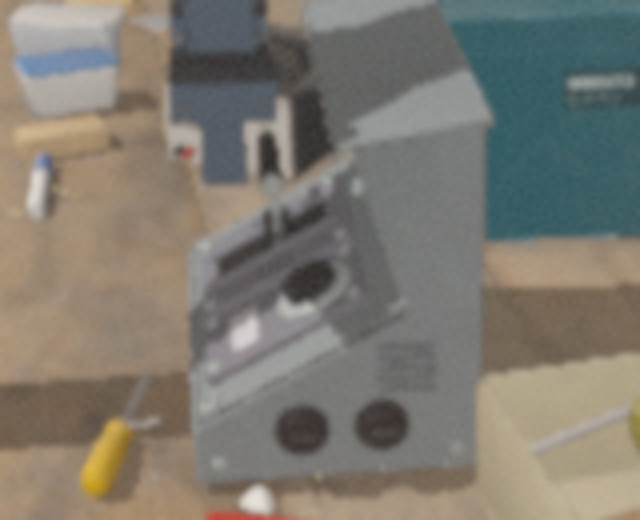

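```bash
python3 -m handwheel '[[0,[0,0.1,-0.4],0],[0,[0,0.2,-0.8],0],[0,[0,0.2,-1.1],0],[0,[0,0.2,-1.3],0],[0,[0,0.2,-1.3],0]]'; python3 -c "
from h import *
shift([-140,-10,290])"
```

```text
time_s: 8.4
ee_pos: [547.8, 121.2, 147.2]
ee_rot: [-88.0, 0.1, 84.5]
force: [-10.6, 0.7, 6.4]
gripper_width: 0.8
box TCP [-61.1  50.  147.2] -> [-140, -10, 290] shift cm [ -6.04 -13.98   8.38] turn -0.2 t 8.4 F [-10.6  -0.3   6.4] w 0.7551872019902506
```

```bash
python3 -m handwheel '[[0,[0,0,2],0],[0,[0,0,6],0],[0,[-2,-4,8],0],[0,[-4,-9,8],0],[0,[-6,-14,5],0],[0,[-6,-14,1],0],[0,[-6,-14,0],0],[0,[-6,-14,0],0],[0,[-6,-14,0],0]]'
python3 - <<'E'
from h import *
im=vision.grab_frame("wrist");im2=vision.grab_frame("side");im3=vision.grab_frame("top")
cv2.imwrite("pics/w8.png",im[...,::-1])
cv2.imwrite("pics/s8.png",np.hstack([cv2.resize(im2[140:300,230:390],(400,400)),cv2.resize(im3[140:300,230:390],(400,400))])[...,::-1]);shift([0,0,0])
E
```

```text
time_s: 9.3
ee_pos: [545.8, 61.4, 285.8]
ee_rot: [-87.7, 0.1, 84.5]
force: [0.4, -0.2, 0.4]
gripper_width: 0.2
box TCP [-57.6  -9.6 286.7] -> [0, 0, 0] shift cm [ 1.02 28.43 -6.83] turn -0.16 t 9.45 F [-0.2  0.3 -0.2] w 0.28963953248009017
```

View pics/w8.png

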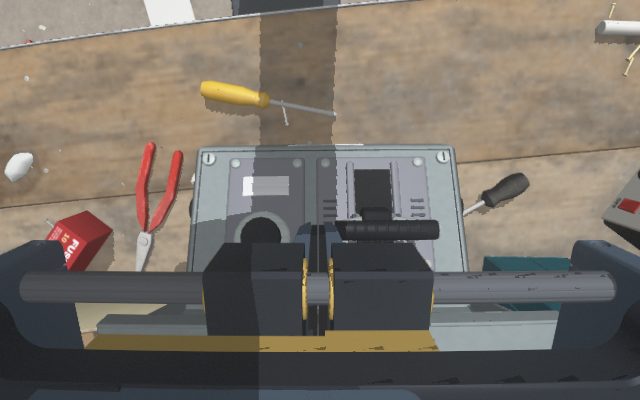

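View pics/s8.png

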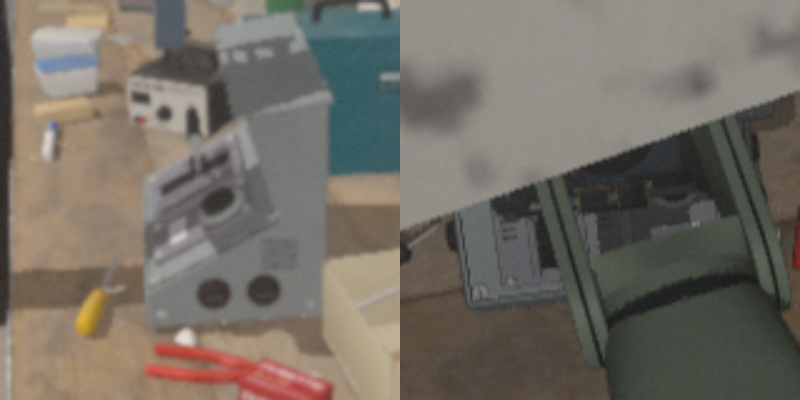

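```bash
python3 -c "
from workcell import job
print(job.job_done())"
```

```text
the job is handed in; nothing more can be done
None
```

I gave the breaker its trip test and handed the job in at about 9.5 s; the interface reported no verdict.

- **Button:** I pressed it with the shut fingers, off-centre towards the front so the vertical gripper cleared the hood. It came to a hard stop about 8 mm in, at 24 N, and the picture taken with the button held in showed the handle dropped.
- **Handle:** After releasing the button I pushed the bar up from the front along its arc. It ran ahead of the fingers by itself and the force fell to about zero. A light push of about 12 N then met a solid stop where "fully up" should be, and I backed away.
- **Last checks:** With the gripper well clear and no force on the tool, the wrist and side pictures showed the handle up as at the start. The tools and the carton looked where they were.
- **What disagreed:**
  - The side camera was off by up to about 5 pixels from the other two when I located the box, so I relied mainly on the wrist picture.
  - By the end the tool had drifted about 2 degrees from vertical, which I saw do no harm.

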